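# Lock the dust extractor's hatch and shake its filter

## Task

The filter of the dust extractor on the bench has been looked at and its clean-out hatch left open. Shut the hatch, then turn its wing latch a quarter turn clockwise until it drops into its locked detent, and only then clean the filter: push the spring-return shaker slide all the way to its end stop and let it spring back home. Leave the suction dial and everything lying around as they are.

Things in the scene. Friction and masses are not known exactly. Their poses are not given: they have to be found in the camera images.
- dust_box: Dust extractor: low grey sheet-steel cabinet on four feet, fixed to the bench, 300 mm (its x) x 400 mm (its y) x 120 mm high. Origin at the centre of its underside on the bench; z up, -x is the front, which faces the robot roughly. Its flat deck is 120 mm above the origin. The hatch lies on the deck, the shaker slide and suction dial stand on the deck's +y strip.
- hatch_hinge (a point): Middle of the hatch's hinge line, 126 mm above the bench (box frame x +115, y -45 mm); axes as dust_box. The hinge line runs along the box's y.
- hatch (a joint): Opening angle of the bare steel hatch plate (rad): 0 shut, flat on the deck; grows as its front edge rises. 170 mm wide (y), reaching 184 mm forward (-x) of the hinge line, 8 mm thick; outer face 3 mm outside the hinge line, 129 mm above the bench when shut. Stiff: stays at any angle. Pressing its outer face near the front closes it with 2 to 5 N; lifting the latch would raise it, even locked.
- hatch_edge (a point): Middle of the hatch's outer face 180 mm from the hinge line, 4 mm back from its front edge; axes of the hatch: equal to those of dust_box when shut.
- latch (a joint): Turn of the quarter-turn wing latch (rad): 0 unlocked, bar along the hatch's x; grows clockwise seen from outside; locked at 1.57 (stop), bar along the hatch's y, sunk 5 mm between four lugs (3 mm high, 21 to 31 mm from the axis). Turns with under 0.1 N m; let go past about 1.25 rad a spring snaps it round and down into the detent; let go before 0.9 it stays where it is.
- latch_grip (a point): On the wing latch's axis (145 mm forward of the hinge line, mid-width of the hatch), 29 mm above the hatch's outer face when unlocked, 24 mm when locked. The wing is a black bar 54 mm long (its x), 14 mm thick (its y) and 32 mm tall, reaching from 6 mm to 38 mm above the hatch's outer face, 5 mm lower when locked; pinch it across its thickness. z points out of the hatch; axes turn with the bar.
- shaker_base: Dark steel base plate of the filter shaker, 120 x 50 x 8 mm, fixed on the deck, at the front or the back half of the +y strip; origin under its centre at deck height; axes as dust_box.
- shaker (a joint): Travel of the shaker slide (m): 0 home (towards box -x), 0.040 at its end stop (box +x). Springs home when let go; needs about 3.5 N to start and 8 N at the end.
- shaker_tab (a point): Middle of the top edge of the slide's upright black tab, 51 mm above the deck. The tab is 12 mm thick (along its travel, x), 30 mm wide (y) and 36 mm tall, on a 34 x 30 mm foot whose top is 16 mm above the deck. Axes as dust_box; it travels towards +x.
- dial_mark (a point): Rim mark on top of the suction dial, 18 mm from its axis: a round black dial 44 mm wide standing 28 mm above the deck, in the other half of the +y strip. Not to be turned.
- sanding_block: Cork sanding block 100 x 45 x 30 mm lying on the deck's -y strip; origin under its centre.
- offcut: Dark wood offcut 45 x 110 x 14 mm lying on the deck in front of the hatch; origin under its centre.
- water_bottle: Blue bottle, 72 mm wide, 210 mm tall, standing on the bench to the robot's right; origin under its centre.
- screwdriver: Screwdriver with a red handle lying on the bench to the right.
- tape_roll: Roll of tape, 100 mm wide, 36 mm high, lying on the bench to the left.
- screw_jar: Glass screw jar, 68 mm wide, 85 mm tall, on the bench to the left; origin under its centre.
- drill: Cordless drill lying on its side on the bench to the left, about 240 x 200 mm, 57 mm high.

How it is judged:
By the outcome, as a careful person would: the job done as asked, in the order asked, and still so for the second after the job is handed in, with the robot touching nothing.
It also fails if it takes over 54 s, if anything falls off the work surface, if the arm or the gripper's body presses on something with over 40 N, if the wrist force passes 120 N, or if a joint passes its speed limit or range.

## Robot

A 6-joint arm with a two-finger parallel gripper is mounted at the origin on the work surface. World frame = base frame: x ahead of the robot, y to its left, z up, the work surface at z = 0. Lengths are in m, angles in rad, forces in N, time in s.
With the tool pointing down it reaches from about 0.3 to 0.875 m from the base axis. Payload 6.4 kg.
Tool frame: the origin (TCP) lies where the fingers leave the gripper's body, on its centre line; the fingertips stand 73 mm ahead of it and the grasp point (between the pads) lies 54 mm ahead of it; z points along the fingers, y is the line along which they close (so a half turn about z gives the same grasp; the last joint's range is limited). The gripper opens to 85 mm and grips with 20 to 120 N. Pads are 22 mm wide; open, the fingers measure 114 mm over their backs; the gripper's body (76 mm by 85 mm) begins 54 mm behind the grasp point. The pads swing forward as they close: fully open they stand 13 mm farther back than shut.
Start: joints at [1.069, 0.181, 1.607, -0, 1.354, -0.206], TCP at [0.168, 0.55, 0.304] pointing down, gripper open.
Joint ranges: [-2.99, 2.99], [-0.89, 2.07], [0.3, 2.58], [-1.14, 4.28], [0, 2.63], [-3.12, 3.12]. Speed limits (rad/s): [2.57, 2.57, 3.01, 3.14, 3.14, 3.14].

## Interface

Orientations are given as a unit quaternion [w, x, y, z].
In Python, from bench import ctrl gives the robot as it stands.
- The arm moves only by the tool carry_out, never from a script. Its argument "steps" is one flat list of numbers, 7 for each row, row after row: the shift along the tool's x, y, z in m, then the turn, a rotation vector about the tool's x, y, z in rad, then the opening, from 0 (shut) to 1 (fully open). In form: [dx, dy, dz, wx, wy, wz, claw, dx, dy, dz, wx, wy, wz, claw, ...]. A call has 1 to 20 rows; each row is the pose to reach, as a shift and turn from the pose commanded when the call began, along the tool's axes at that moment; what a row does not reach only later rows make up. A row lasts 1/10 s, in which the tool goes at most 50 mm and 8.59 degrees, less where a joint would pass 70% of its speed; a pose out of reach is approached as far as the arm can. A call with a gripper value outside its range is refused whole. The fingers move at their own pace and stop on an object; the grip force is fixed at half the most. Time passes only in rows, so rows that repeat a pose let the fingers close. It gives the time, the measured TCP pose, the force, the opening and the grip force at its end, in the units of the state.
- ctrl.get_obs(): the state, without advancing time (a new reading comes with each control period).
- ctrl.camera(name): name is "scene" or "top"; returns the picture (384x512x3 uint8, red, green, blue); there is no depth.
- ctrl.camera_params(name): a dict with "vertical_fov" (degrees; the focal length in pixels is half the picture's height over the tangent of half this angle, whatever the lens; pixels are square), "cx", "cy" (the principal point, pixels), "k1" (the pictures are not rectified: a ray, as slopes to the right and down, at radius r is drawn at 1 + k1 r^2 times it, then the intrinsics apply), "cam_to_world" (4x4, takes a point from camera to world coordinates). Camera axes: x right, y down, z forward; pixel columns grow to the right and rows downward; lengths in m; the calibration is good to about 2 mm. A picture is of the moment at which its call begins. camera_params takes no time and is no camera call.
- ctrl.hand_in(): hands the job in; it is judged then, once.
The state is a dict: "time_s": time; "q": joint angles; "dq": joint speeds; "joint_efforts": joint torques, N m; "eef_pos": TCP position; "eef_rot": TCP orientation; "wrist_force": force on the tool from outside, world axes, zero at the start; "torque": the same for the moment, N m; "opening": opening from 0.0 (shut) to 1.0 (fully open); "grasp_force": force on a finger pad.
Only numpy, scipy, OpenCV 4.12 (cv2) and the standard library are available. Lean on these libraries where they do the work, as an engineer would, in place of code of your own. Each camera call takes 0.05 s, during which the arm holds its last target. There are 200 camera calls.

## Working session

There is one attempt and no reset: what is moved stays moved. The work goes in short steps, Python scripts to look and compute and a tool call to move; the robot and the scene stay as the last step left them, time stands still between calls to the robot, and variables do not carry over. Pictures are saved under pics/ and viewed, at most 10 in all, crops included, and the job is handed in when it is done.

Besides the shell and the picture viewer there is one more tool, called after ">>>" as name(argument=value, ...), one argument or row to a line, values as JSON. carry_out: Moves the arm, as the interface text tells. Its arguments: {"type":"object","properties":{"steps":{"type":"array"}},"required":["steps"]}

```bash
mkdir -p pics; ls; python3 - <<'E'
from bench import ctrl
import cv2,numpy as np
for n in("scene","top"):
    im=ctrl.camera(n); cv2.imwrite(f"pics/{n}0.png",im[:,:,::-1])
    p=ctrl.camera_params(n); print(n,p["vertical_fov"],p["cx"],p["cy"],p["k1"]); print(np.round(p["cam_to_world"],4).tolist())
o=ctrl.get_obs(); print(o)
E
```

```text
pics
scene 55.03824967877754 248.39208218508247 183.7331361797534 0.03107769339429597
[[0.0779, 0.784, -0.6158, 1.462], [0.997, -0.0616, 0.0478, -0.0564], [-0.0005, -0.6177, -0.7864, 1.2805], [0.0, 0.0, 0.0, 1.0]]
top 45.67057927497631 249.52073464790263 187.82696696936347 -0.09764898207335161
[[0.0068, -0.9919, 0.1265, 0.3525], [-0.9999, -0.0081, -0.0094, 0.0175], [0.0104, -0.1264, -0.9919, 1.5619], [0.0, 0.0, 0.0, 1.0]]
{'time_s': 0.1, 'q': array([ 1.06871093e+00,  1.81454452e-01,  1.60789000e+00,  4.04297731e-05,
        1.35380578e+00, -2.06273264e-01]), 'dq': array([ 0.0006064 , -0.00185474, -0.00200875, -0.00030184, -0.00057584,
        0.00176303]), 'joint_efforts': array([ 1.61958211e-03, -4.45873654e+01, -3.52242959e+01, -9.94784773e-05,
        4.05654166e-03, -2.42152095e-05]), 'eef_pos': array([0.16739666, 0.54970163, 0.30308978]), 'eef_rot': array([-2.88612297e-04,  1.47371658e-01,  9.89080880e-01, -7.23604623e-04]), 'wrist_force': array([-0.69606091,  0.0723447 ,  0.02166402]), 'torque': array([-0.07419918,  0.00940383,  0.01969521]), 'grasp_force': 0.0, 'opening': 1.005093155108176}
```

View pics/scene0.png

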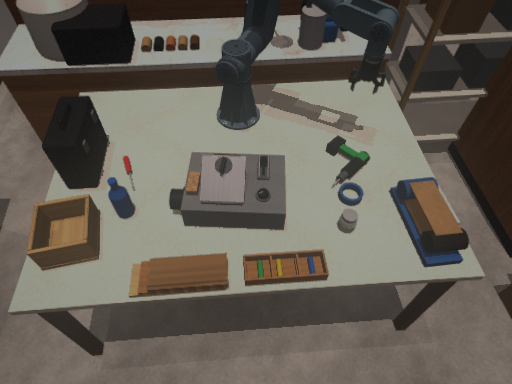

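View pics/top0.png

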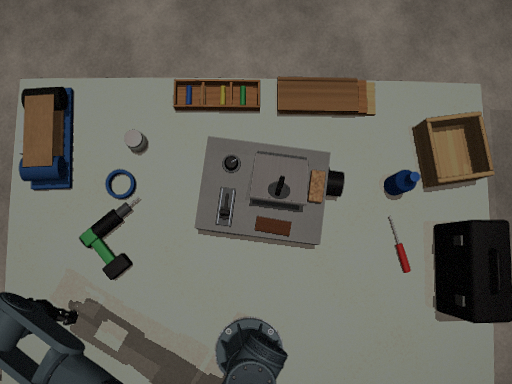

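The box is mid-image in both views: deck corners in top are about (210,137), (329,152), (320,244) and (196,230). The shaker is at about (226,207), the dial at (232,163), and the hatch is part open with its latch at about (279,187). I'll enlarge both views.

```bash
cat > h.py <<'E'
import numpy as np,cv2
from bench import ctrl
def cam(n):
    p=ctrl.camera_params(n); f=192/np.tan(np.radians(p["vertical_fov"]/2)); return p,f,np.array(p["cam_to_world"])
def ray(n,uv):
    p,f,T=cam(n); d=np.array([(uv[0]-p["cx"])/f,(uv[1]-p["cy"])/f]); s=d.copy()
    for _ in range(20): s=d/(1+p["k1"]*(s@s))
    return T[:3,3],T[:3,:3]@np.array([*s,1.])
def plane(n,uv,z):
    o,d=ray(n,uv); return o+d*(z-o[2])/d[2]
def proj(n,P):
    p,f,T=cam(n); c=T[:3,:3].T@(np.asarray(P)-T[:3,3]); s=c[:2]/c[2]; s=s*(1+p["k1"]*(s@s)); return s*f+[p["cx"],p["cy"]]
def tri(a,b):
    (o1,d1),(o2,d2)=ray("top",a),ray("scene",b); d1/=np.linalg.norm(d1); d2/=np.linalg.norm(d2)
    n=np.linalg.solve(np.c_[d1,-d2,np.cross(d1,d2)],o2-o1); return o1+d1*n[0]+n[2]*np.cross(d1,d2)/2, n[2]*np.linalg.norm(np.cross(d1,d2))
E
python3 - <<'E'
import cv2
a=cv2.imread("pics/top0.png")[125:255,185:355]; b=cv2.imread("pics/scene0.png")[140:235,160:300]
cv2.imwrite("pics/t1.png",cv2.resize(a,None,fx=4.5,fy=4.5,interpolation=cv2.INTER_CUBIC))
cv2.imwrite("pics/s1.png",cv2.resize(b,None,fx=5,fy=5,interpolation=cv2.INTER_CUBIC))
E
```

```text
(no output)
```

View pics/t1.png

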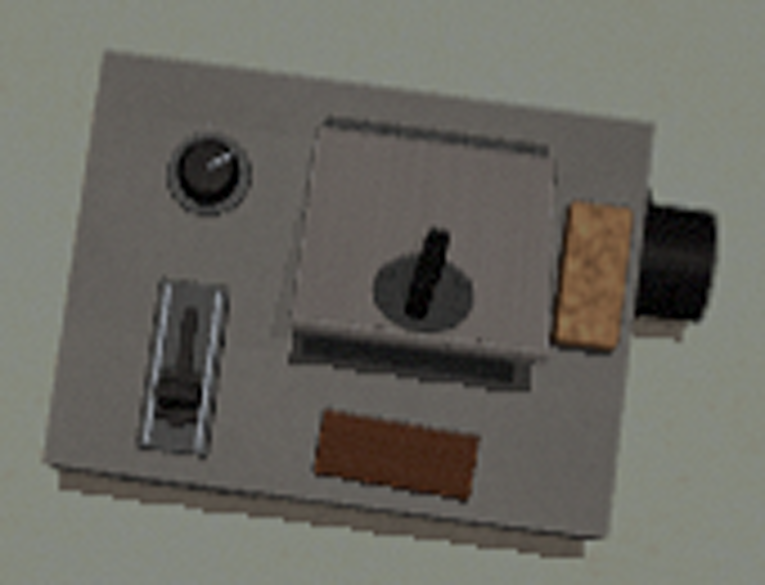

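View pics/s1.png

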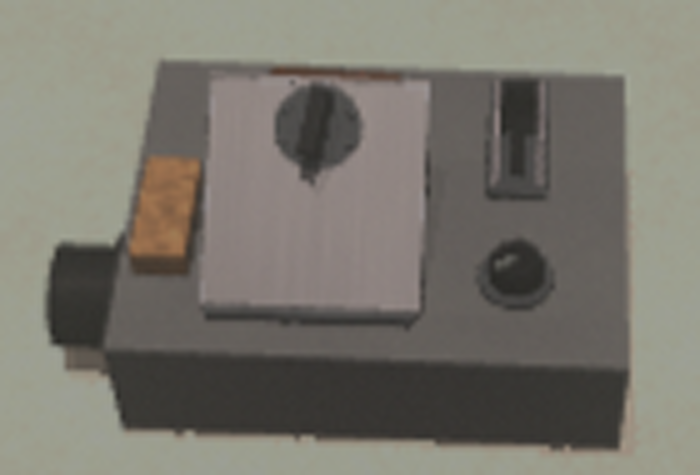

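Top crop: deck corners (107,52), (655,124), (605,538), (46,463); hatch front edge (293,325)–(543,357); shaker in the front half with its tab at about (180,390); dial in the back half. Scene crop: hatch front edge (210,72)–(430,82) and hinge end (202,305)–(423,313).

```bash
python3 - <<'E'
from h import *
np.set_printoptions(precision=4,suppress=True)
t=lambda x,y:((x+.5)/4.5-.5+185,(y+.5)/4.5-.5+125)
s=lambda x,y:((x+.5)/5-.5+160,(y+.5)/5-.5+140)
# box frame: BL(+,+) BR(+,-) FR(-,-) FL(-,+)
M=np.array([[.15,.2],[.15,-.2],[-.15,-.2],[-.15,.2]])
def fit(P):
    c=P.mean(0); a=(P-c); th=np.arctan2((M[:,0]*a[:,1]-M[:,1]*a[:,0]).sum(),(M*a).sum())
    R=np.array([[np.cos(th),-np.sin(th)],[np.sin(th),np.cos(th)]]); return c,th,R,(np.linalg.norm(P-(c+M@R.T),axis=1))
T=np.array([plane("top",t(*q),.12)[:2] for q in[(107,52),(655,124),(605,538),(46,463)]])
S=np.array([plane("scene",s(*q),.12)[:2] for q in[(628,368),(105,350),(162,62),(625,75)]])
for P in(T,S): print(*fit(P))
c,th,R,_=fit((T+S)/2); print("box",c,np.degrees(th))
B=lambda P:np.array([*(R.T@(P[:2]-c)),P[2]])
def q(n,a,b):
    P,e=tri(t(*a),s(*b)); print(n,"box",B(P),"err",e)
q("edgeL",(293,325),(430,82)); q("edgeR",(543,357),(210,72))
q("wing rear",(438,232),(312,175)); q("wing front",(420,315),(322,88)); q("dial",(208,170),(515,268))
for n,p in(("hingeL",(423,313)),("hingeR",(202,305))): print(n,B(plane("scene",s(*p),.126)))
print("tab top",B(plane("top",t(180,388),.171)),B(plane("scene",s(520,93),.171)))
for h in(.12,):print("base",[B(plane("top",t(*p),.128)) for p in((160,280),(230,285),(205,457),(138,450))])
print("offcut",[B(plane("top",t(*p),.134)) for p in((325,410),(480,433),(470,502),(315,475))])
E
```

```text
[ 0.5316 -0.0399] -0.12664380402511513 [[ 0.992   0.1263]
 [-0.1263  0.992 ]] [0.0022 0.0008 0.0029 0.002 ]
[ 0.5329 -0.0359] -0.1223304982448043 [[ 0.9925  0.122 ]
 [-0.122   0.9925]] [0.0033 0.0009 0.0032 0.0008]
box [ 0.5322 -0.0379] -7.13255132889718
edgeL box [-0.0409  0.039   0.223 ] err 0.0037522210006729257
edgeR box [-0.0403 -0.129   0.2264] err -0.0020279799713408347
wing rear box [ 0.0368 -0.0482  0.199 ] err 0.006017858901233156
wing front box [-0.0242 -0.0428  0.2303] err 0.003058994801775675
dial box [0.07   0.1117 0.1347] err 0.0006072907634276858
hingeL [0.1097 0.0426 0.126 ]
hingeR [ 0.11   -0.1275  0.126 ]
tab top [-0.0879  0.1077  0.171 ] [-0.0798  0.1115  0.171 ]
base [array([-0.0113,  0.1345,  0.128 ]), array([-0.0083,  0.0852,  0.128 ]), array([-0.1304,  0.0862,  0.128 ]), array([-0.1317,  0.1332,  0.128 ])]
offcut [array([-0.0872,  0.0076,  0.134 ]), array([-0.089 , -0.1016,  0.134 ]), array([-0.1375, -0.1005,  0.134 ]), array([-0.1329,  0.0086,  0.134 ])]
```

```bash
cat >> h.py <<'E'
from scipy.spatial.transform import Rotation as Ro
C=np.array([.5322,-.0379]); TH=-.1245
def W(b): 
    c,s=np.cos(TH),np.sin(TH); return np.array([C[0]+c*b[0]-s*b[1],C[1]+s*b[0]+c*b[1],b[2]])
def pose():
    o=ctrl.get_obs(); return o["eef_pos"],Ro.from_quat(np.roll(o["eef_rot"],-1))
def rel(boxpts,turn=0):
    "shift in tool axes to tip points (box frame, z of tip above bench); rotvec to tool down, y along box y turned cw by turn"
    p,R=pose(); G=Ro.from_euler("z",TH-turn)*Ro.from_matrix(np.diag([-1.,1,-1]))
    print("turn",np.round((R.inv()*G).as_rotvec(),3))
    for b in boxpts: print(np.round(R.inv().apply(W(b)+[0,0,.073]-p),4), "world",np.round(W(b),3))
E
python3 - <<'E'
from h import *
pts=[(-.02,.01,.30)]
for th in(.56,.45,.35,.25,.15,.07,0,-.03):
    r=.160; pts.append((.115-r*np.cos(th)+.003*np.sin(th),.01,.126+r*np.sin(th)+.003*np.cos(th)+.011*np.tan(th)))
rel(pts)
E
```

```text
turn [-0.001 -0.    -0.171]
[-0.4988 -0.4494 -0.0694] world [ 0.514 -0.025  0.3  ]
[-0.4999 -0.4491  0.0102] world [ 0.515 -0.026  0.22 ]
[-0.4912 -0.4506  0.027 ] world [ 0.506 -0.025  0.204]
[-0.4848 -0.4517  0.0429] world [ 0.499 -0.024  0.188]
[-0.4799 -0.4525  0.0593] world [ 0.494 -0.023  0.171]
[-0.4765 -0.453   0.0761] world [ 0.491 -0.023  0.155]
[-0.4748 -0.4533  0.0897] world [ 0.489 -0.022  0.141]
[-0.4742 -0.4534  0.1016] world [ 0.489 -0.022  0.129]
[-0.4742 -0.4534  0.1067] world [ 0.489 -0.022  0.124]
```

>>> carry_out(
  steps=[0, 0, -0.05, 0, 0, 0, 0, -0.03, -0.03, -0.07, 0, 0, -0.05, 0, -0.1, -0.09, -0.07, 0, 0, -0.17, 0, -0.2, -0.18, -0.07, 0, 0, -0.17, 0, -0.3, -0.27, -0.07, 0, 0, -0.17, 0, -0.4, -0.36, -0.07, 0, 0, -0.17, 0, -0.5, -0.45, -0.07, 0, 0, -0.17, 0, -0.5, -0.45, -0.07, 0, 0, -0.17, 0, -0.5, -0.45, -0.07, 0, 0, -0.17, 0, -0.5, -0.45, -0.07, 0, 0, -0.17, 0, -0.5, -0.45, -0.07, 0, 0, -0.17, 0, -0.5, -0.45, -0.07, 0, 0, -0.17, 0, -0.5, -0.45, -0.07, 0, 0, -0.17, 0, -0.5, -0.45, -0.07, 0, 0, -0.17, 0, -0.5, -0.45, -0.07, 0, 0, -0.17, 0, -0.5, -0.45, -0.07, 0, 0, -0.17, 0, -0.5, -0.45, -0.07, 0, 0, -0.17, 0],
)

```text
time_s: 1.8
eef_pos: [0.5145, -0.0265, 0.3731]
eef_rot: [-0.001, 0.064, 0.998, 0.0]
wrist_force: [-0.1, -0.1, -0.5]
opening: -0.003
grasp_force: 0.0
```

```bash
python3 - <<'E'
from h import *
pts=[(-.02,.01,.30)]
for th in(.56,.45,.35,.25,.15,.07,0,-.03):
    r=.160; pts.append((.115-r*np.cos(th)+.003*np.sin(th),.01,.126+r*np.sin(th)+.003*np.cos(th)+.011*np.tan(th)))
rel(pts); o=ctrl.get_obs(); print(o["time_s"],o["q"],o["opening"],o["wrist_force"])
a=ctrl.camera("scene")[120:240,150:320]
cv2.imwrite("pics/s2.png",cv2.resize(a,None,fx=4,fy=4,interpolation=cv2.INTER_CUBIC)[:,:,::-1])
E
```

```text
turn [ 0.001 -0.002 -0.003]
[0.001  0.0008 0.0001] world [ 0.514 -0.025  0.3  ]
[-0.0002  0.0008  0.0797] world [ 0.515 -0.026  0.22 ]
[0.0086 0.0008 0.0965] world [ 0.506 -0.025  0.204]
[0.015  0.0007 0.1125] world [ 0.499 -0.024  0.188]
[0.02   0.0007 0.1289] world [ 0.494 -0.023  0.171]
[0.0235 0.0007 0.1456] world [ 0.491 -0.023  0.155]
[0.0251 0.0007 0.1592] world [ 0.489 -0.022  0.141]
[0.0257 0.0007 0.1712] world [ 0.489 -0.022  0.129]
[0.0257 0.0007 0.1763] world [ 0.489 -0.022  0.124]
1.8 [-2.82273636e-01 -5.88894285e-03  1.66821623e+00  3.57339192e-04
  1.48123528e+00 -1.72578108e+00] -0.0028052641438193393 [-0.13706339 -0.08007498 -0.51268174]
```

View pics/s2.png

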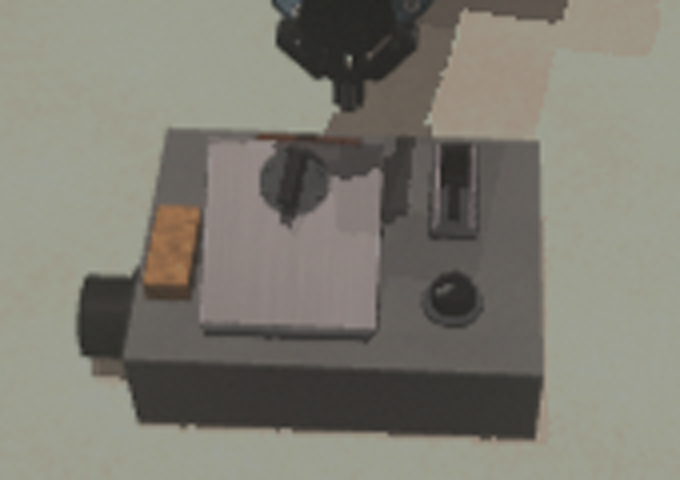

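The closed fingers (tips at about (348,105)) hang over the front part of the hatch, to the left of the wing at (290,180). Next I push down along the arc.

>>> carry_out(
  steps=[0, 0.001, 0.03, 0, 0, 0, 0, 0, 0.001, 0.06, 0, 0, 0, 0, 0, 0.001, 0.078, 0, 0, 0, 0, 0.004, 0.001, 0.088, 0, 0, 0, 0, 0.008, 0.001, 0.097, 0, 0, 0, 0, 0.012, 0.001, 0.105, 0, 0, 0, 0, 0.015, 0.001, 0.113, 0, 0, 0, 0, 0.018, 0.001, 0.121, 0, 0, 0, 0, 0.02, 0.001, 0.129, 0, 0, 0, 0, 0.022, 0.001, 0.137, 0, 0, 0, 0, 0.0235, 0.001, 0.146, 0, 0, 0, 0, 0.025, 0.001, 0.154, 0, 0, 0, 0, 0.0255, 0.001, 0.16, 0, 0, 0, 0, 0.0255, 0.001, 0.164, 0, 0, 0, 0, 0.0255, 0.001, 0.168, 0, 0, 0, 0, 0.0255, 0.001, 0.17, 0, 0, 0, 0, 0.0255, 0.001, 0.171, 0, 0, 0, 0, 0.0255, 0.001, 0.171, 0, 0, 0, 0],
)

```text
time_s: 3.65
eef_pos: [0.4896, -0.022, 0.2029]
eef_rot: [0.0, 0.063, 0.998, 0.0]
wrist_force: [-0.3, 0.1, -0.3]
opening: -0.001
grasp_force: 0.0
```

>>> carry_out(
  steps=[0, 0, 0.002, 0, 0, 0, 0, 0, 0, 0.003, 0, 0, 0, 0, 0, 0, 0.003, 0, 0, 0, 0],
)

```text
time_s: 3.95
eef_pos: [0.4899, -0.022, 0.2014]
eef_rot: [0.0, 0.063, 0.998, -0.0]
wrist_force: [-4.3, 0.5, 11.7]
opening: -0.0
grasp_force: 6.1
```

>>> carry_out(
  steps=[0, 0, -0.03, 0, 0, 0, 0, 0.03, 0, -0.08, 0, 0, 0, 0, 0.08, 0.02, -0.13, 0, 0, 0, 0.3, 0.1, 0.04, -0.13, 0, 0, 0, 0.5, 0.1, 0.05, -0.13, 0, 0, 0, 0.5, 0.1, 0.05, -0.13, 0, 0, 0, 0.5, 0.1, 0.05, -0.13, 0, 0, 0, 0.5],
)

```text
time_s: 4.65
eef_pos: [0.3967, 0.0401, 0.3298]
eef_rot: [0.0, 0.062, 0.998, -0.0]
wrist_force: [0.3, -0.0, 0.2]
opening: 0.502
grasp_force: 0.0
```

```bash
python3 - <<'E'
from h import *
np.set_printoptions(precision=4,suppress=True)
out=[]
for n in("scene","top"):
    im=ctrl.camera(n); u,v=proj(n,W((-.03,-.045,.16))).astype(int); print(n,u,v)
    a=im[v-24:v+24,u-32:u+32]; out.append(cv2.resize(a,(400,300),interpolation=cv2.INTER_CUBIC)[:,:,::-1]); print("origin",u-32,v-24)
cv2.imwrite("pics/st3.png",np.hstack(out))
rel([(-.03,-.045,.30),(-.03,-.045,.141)]); print(ctrl.get_obs()["opening"])
E
```

```text
scene 224 167
origin 192 143
top 276 199
origin 244 175
turn [-0.    -0.001 -0.002]
[-0.1141 -0.1049 -0.044 ] world [ 0.497 -0.079  0.3  ]
[-0.1143 -0.1049  0.115 ] world [ 0.497 -0.079  0.141]
0.5028944364937393
```

View pics/st3.png

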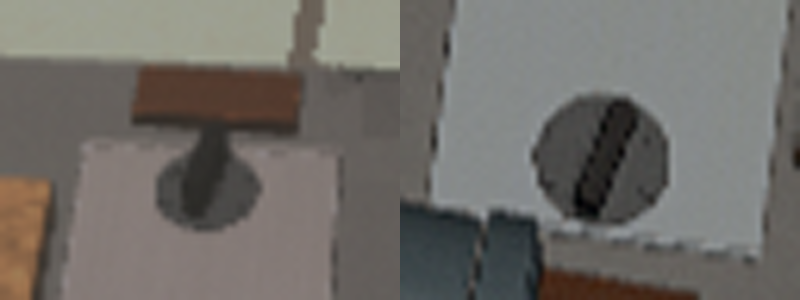

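The hatch lies flat and shut. The wing bar runs from (622,103) to (588,212) in the right crop, about 10° clockwise of the hatch edge, so I measure its yaw and centre.

```bash
python3 - <<'E'
from h import *
np.set_printoptions(precision=4,suppress=True)
c,s=np.cos(TH),np.sin(TH); B=lambda P:np.array([c*(P[0]-C[0])+s*(P[1]-C[1]),-s*(P[0]-C[0])+c*(P[1]-C[1]),P[2]])
t=lambda x,y:((x+.5)/6.25-.5+244,(y+.5)/6.25-.5+175)
q=lambda x,y:((x+.5)/6.25-.5+192,(y+.5)/6.25-.5+143)
for n,a,b in(("top",t(222,103),t(190,205)),("scene",q(195,212),q(216,130))):
    P=[B(plane(n,x,.167)) for x in(a,b)]; d=P[0]-P[1]; print(n,P,np.degrees(np.arctan2(d[1],d[0])),np.linalg.norm(d),(P[0]+P[1])/2)
P=[B(plane("top",t(x,y),.129)) for x,y in((55,0),(32,195),(388,0),(360,260))]; print("edges",P)
P=[B(plane("top",t(x,y),.13)) for x,y in((132,158),(268,158),(200,93),(200,225))]; print("disc",P)
E
```

```text
top [array([-0.005 , -0.0502,  0.167 ]), array([-0.0571, -0.0408,  0.167 ])] -10.206319951068114 0.05300733404701764 [-0.031  -0.0455  0.167 ]
scene [array([ 0.02  , -0.0455,  0.167 ]), array([-0.0484, -0.0381,  0.167 ])] -6.173585045777759 0.06885653219080358 [-0.0142 -0.0418  0.167 ]
edges [array([0.0411, 0.0384, 0.129 ]), array([-0.0591,  0.0369,  0.129 ]), array([ 0.0637, -0.1301,  0.129 ]), array([-0.07  , -0.1314,  0.129 ])]
disc [array([-0.034 , -0.0107,  0.13  ]), array([-0.0249, -0.0789,  0.13  ]), array([ 0.0034, -0.0407,  0.13  ]), array([-0.0631, -0.049 ,  0.13  ])]
```

>>> carry_out(
  steps=[-0.03, -0.03, 0, 0, 0, 0.05, 0.5, -0.07, -0.065, 0, 0, 0, 0.1, 0.5, -0.1, -0.09, 0, 0, 0, 0.17, 0.5, -0.114, -0.105, 0, 0, 0, 0.17, 0.5, -0.114, -0.105, 0.02, 0, 0, 0.17, 0.5, -0.114, -0.105, 0.05, 0, 0, 0.17, 0.5, -0.114, -0.105, 0.075, 0, 0, 0.17, 0.5, -0.114, -0.105, 0.095, 0, 0, 0.17, 0.5, -0.114, -0.105, 0.105, 0, 0, 0.17, 0.5, -0.114, -0.105, 0.112, 0, 0, 0.17, 0.5, -0.114, -0.105, 0.114, 0, 0, 0.17, 0.5, -0.114, -0.105, 0.114, 0, 0, 0.17, 0.5],
)

```text
time_s: 5.95
eef_pos: [0.4969, -0.0786, 0.2162]
eef_rot: [0.0, 0.147, 0.989, -0.0]
wrist_force: [0.4, -0.1, 1.4]
opening: 0.501
grasp_force: 0.0
```

>>> carry_out(
  steps=[0, 0, 0, 0, 0, 0, 0.15, 0, 0, 0, 0, 0, 0, 0.15, 0, 0, 0, 0, 0, 0, 0.0, 0, 0, 0, 0, 0, 0, 0.0, 0, 0, 0, 0, 0, 0, 0.0, 0, 0, 0, 0, 0, 0, 0.0],
)

```text
time_s: 6.55
eef_pos: [0.4971, -0.0797, 0.2172]
eef_rot: [0.001, 0.147, 0.989, -0.002]
wrist_force: [-1.6, -6.2, 2.7]
opening: 0.145
grasp_force: 60.5
```

>>> carry_out(
  steps=[0, 0, 0, 0, 0, 0.1, 0, 0, 0, 0, 0, 0, 0.2, 0, 0, 0, 0, 0, 0, 0.3, 0, 0, 0, 0, 0, 0, 0.4, 0, 0, 0, 0, 0, 0, 0.5, 0, 0, 0, 0, 0, 0, 0.6, 0, 0, 0, 0, 0, 0, 0.7, 0, 0, 0, 0, 0, 0, 0.8, 0, 0, 0, 0, 0, 0, 0.9, 0, 0, 0, 0, 0, 0, 1.0, 0, 0, 0, 0, 0, 0, 1.1, 0, 0, 0, 0, 0, 0, 1.2, 0, 0, 0, 0, 0, 0, 1.26, 0, 0, 0, 0, 0, 0, 1.3, 0, 0, 0, 0, 0, 0, 1.3, 0, 0, 0, 0, 0, 0, 1.3, 0],
)

```text
time_s: 8.15
eef_pos: [0.496, -0.0807, 0.2161]
eef_rot: [0.001, 0.716, 0.698, -0.002]
wrist_force: [-3.2, -12.8, -3.1]
opening: 0.151
grasp_force: 59.8
```

>>> carry_out(
  steps=[0, 0, 0, 0, 0, 0, 0.3, 0, 0, 0, 0, 0, 0, 0.5, 0, 0, 0, 0, 0, 0, 0.5, 0, 0, 0, 0, 0, 0, 0.5, 0, 0, 0, 0, 0, 0, 0.5],
)

```text
time_s: 8.65
eef_pos: [0.4967, -0.0781, 0.2161]
eef_rot: [0.0, 0.716, 0.698, 0.0]
wrist_force: [-0.5, 0.6, 0.3]
opening: 0.498
grasp_force: 0.0
```

>>> carry_out(
  steps=[0, 0, -0.01, 0, 0, 0, 0.5, 0, 0, -0.03, 0, 0, 0, 0.5, 0, 0, -0.06, 0, 0, 0, 0.5, 0, 0, -0.1, 0, 0, 0, 0.5, 0, 0.05, -0.1, 0, 0, -0.1, 0.2, 0, 0.09, -0.1, 0, 0, -0.2, 0, 0, 0.12, -0.1, 0, 0, -0.3, 0, 0, 0.12, -0.1, 0, 0, -0.3, 0, 0, 0.12, -0.1, 0, 0, -0.3, 0],
)

```text
time_s: 9.55
eef_pos: [0.6164, -0.0811, 0.3157]
eef_rot: [-0.001, 0.604, 0.797, -0.0]
wrist_force: [-0.4, -0.1, -0.3]
opening: 0.0
grasp_force: 0.0
```

```bash
python3 - <<'E'
from h import *
np.set_printoptions(precision=4,suppress=True)
print(pose()[0], pose()[1].as_matrix())
out=[]
for n,d in(("scene",(46,26)),("top",(46,26))):
    im=ctrl.camera(n); u,v=proj(n,W((-.05,.03,.15))).astype(int); print("origin",u-40,v-30)
    a=im[v-30:v+30,u-40:u+40]; out.append(cv2.resize(a,(400,300),interpolation=cv2.INTER_CUBIC)[:,:,::-1])
cv2.imwrite("pics/st4.png",np.hstack(out))
E
```

```text
[ 0.6164 -0.0811  0.3157] [[-0.2709  0.9626 -0.0011]
 [ 0.9626  0.2709  0.0003]
 [ 0.0006 -0.001  -1.    ]]
origin 203 136
origin 211 172
```

View pics/st4.png

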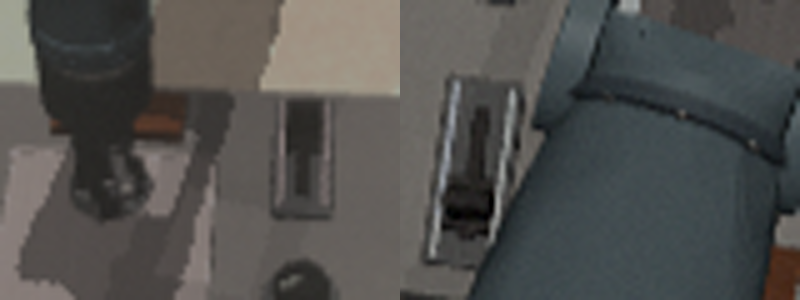

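The gripper ended up over the back of the hatch and hides the latch. In the right crop the shaker tab is at (466,195), at the front end of its base. I measure it and plan the approach from the front.

```bash
python3 - <<'E'
from h import *
np.set_printoptions(precision=4,suppress=True)
c,s=np.cos(TH),np.sin(TH); B=lambda P:np.array([c*(P[0]-C[0])+s*(P[1]-C[1]),-s*(P[0]-C[0])+c*(P[1]-C[1]),P[2]])
t=lambda x,y:((x+.5)/5-.5+211,(y+.5)/5-.5+172)
for x,y,z in((66,195,.171),(66,185,.171),(66,205,.171),(66,230,.136),(50,76,.128),(123,83,.128),(25,260,.128),(90,267,.128)): print(x,y,B(plane("top",t(x,y),z)))
rel([(-.125,.109,.30),(-.125,.109,.150)])
E
```

```text
66 195 [-0.0875  0.1103  0.171 ]
66 185 [-0.0814  0.1111  0.171 ]
66 205 [-0.0936  0.1094  0.171 ]
66 230 [-0.1068  0.1092  0.136 ]
50 76 [-0.0109  0.1331  0.128 ]
123 83 [-0.0093  0.0867  0.128 ]
25 260 [-0.1284  0.1326  0.128 ]
90 267 [-0.1274  0.0915  0.128 ]
turn [-0.    -0.001 -1.172]
[ 0.2132 -0.1416 -0.0568] world [0.422 0.086 0.3  ]
[ 0.2131 -0.1415  0.0932] world [0.422 0.086 0.15 ]
```

>>> carry_out(
  steps=[0, 0, -0.05, 0, 0, -0.1, 0, 0.04, -0.03, -0.05, 0, 0, -0.25, 0, 0.08, -0.05, -0.05, 0, 0, -0.4, 0, 0.12, -0.08, -0.05, 0, 0, -0.55, 0, 0.16, -0.1, -0.05, 0, 0, -0.7, 0, 0.19, -0.13, -0.05, 0, 0, -0.85, 0, 0.213, -0.141, -0.05, 0, 0, -1.0, 0, 0.213, -0.141, -0.05, 0, 0, -1.1, 0, 0.213, -0.141, -0.05, 0, 0, -1.17, 0, 0.213, -0.141, -0.05, 0, 0, -1.17, 0, 0.213, -0.141, -0.05, 0, 0, -1.17, 0, 0.213, -0.141, -0.05, 0, 0, -1.17, 0],
)

```text
time_s: 10.85
eef_pos: [0.4227, 0.0852, 0.366]
eef_rot: [0.0, 0.064, 0.998, -0.0]
wrist_force: [-0.3, -0.1, -1.1]
opening: 0.001
grasp_force: 0.0
```

```bash
python3 - <<'E'
from h import *
np.set_printoptions(precision=4,suppress=True)
out=[]
for n in("scene","top"):
    im=ctrl.camera(n); u,v=proj(n,W((-.05,.03,.15))).astype(int); print("origin",u-40,v-30)
    a=im[v-30:v+30,u-40:u+40]; out.append(cv2.resize(a,(400,300),interpolation=cv2.INTER_CUBIC)[:,:,::-1])
cv2.imwrite("pics/st5.png",np.hstack(out))
rel([(-.118,.109,.30),(-.118,.109,.150),(-.1045,.109,.150),(-.0645,.109,.150),(-.1045,.109,.30)])
E
```

```text
origin 203 136
origin 211 172
turn [-0.    -0.    -0.003]
[-0.0058  0.0004 -0.0072] world [0.429 0.085 0.3  ]
[-0.0058  0.0004  0.1428] world [0.429 0.085 0.15 ]
[-0.0193  0.0005  0.1428] world [0.442 0.083 0.15 ]
[-0.0593  0.0006  0.1428] world [0.482 0.078 0.15 ]
[-0.0193  0.0005 -0.0072] world [0.442 0.083 0.3  ]
```

View pics/st5.png

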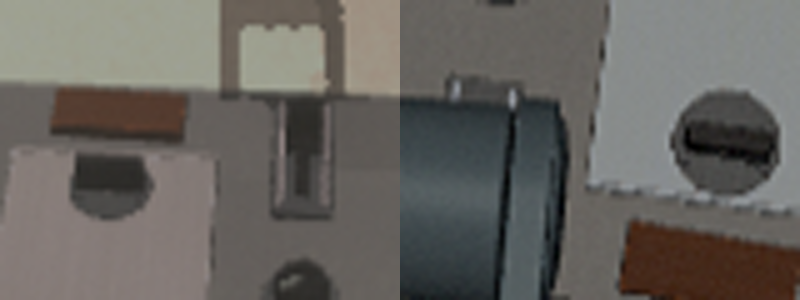

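The latch bar now lies along the hatch's y, parallel to the front edge ((688,130)–(772,150) in the right crop against the edge (590,187)–(790,213)), which is the locked direction. Now I lower in front of the tab and push.

>>> carry_out(
  steps=[-0.005, 0, 0.04, 0, 0, 0, 0, -0.005, 0, 0.08, 0, 0, 0, 0, -0.005, 0, 0.115, 0, 0, 0, 0, -0.005, 0, 0.135, 0, 0, 0, 0, -0.005, 0, 0.142, 0, 0, 0, 0, -0.005, 0, 0.142, 0, 0, 0, 0],
)

```text
time_s: 11.55
eef_pos: [0.4276, 0.0847, 0.2232]
eef_rot: [-0.001, 0.063, 0.998, -0.0]
wrist_force: [0.8, -0.9, -0.5]
opening: -0.0
grasp_force: 0.0
```

>>> carry_out(
  steps=[-0.008, 0, 0, 0, 0, 0, 0, -0.013, 0, 0, 0, 0, 0, 0, -0.018, 0, 0, 0, 0, 0, 0, -0.023, 0, 0, 0, 0, 0, 0, -0.028, 0, 0, 0, 0, 0, 0, -0.033, 0, 0, 0, 0, 0, 0, -0.038, 0, 0, 0, 0, 0, 0, -0.043, 0, 0, 0, 0, 0, 0, -0.047, 0, 0, 0, 0, 0, 0, -0.05, 0, 0, 0, 0, 0, 0, -0.05, 0, 0, 0, 0, 0, 0],
)

```text
time_s: 12.65
eef_pos: [0.4774, 0.0786, 0.2241]
eef_rot: [-0.001, 0.063, 0.998, 0.0]
wrist_force: [-7.1, 0.9, 6.1]
opening: -0.001
grasp_force: 3.7
```

>>> carry_out(
  steps=[-0.002, 0, 0, 0, 0, 0, 0, -0.004, 0, 0, 0, 0, 0, 0, -0.004, 0, 0, 0, 0, 0, 0],
)

```text
time_s: 12.95
eef_pos: [0.4791, 0.0785, 0.2241]
eef_rot: [-0.004, 0.062, 0.998, 0.0]
wrist_force: [-19.3, 1.1, 16.3]
opening: -0.002
grasp_force: 9.6
```

>>> carry_out(
  steps=[-0.002, 0, 0, 0, 0, 0, 0, -0.004, 0, 0, 0, 0, 0, 0, -0.004, 0, 0, 0, 0, 0, 0],
)

```text
time_s: 13.25
eef_pos: [0.4801, 0.0785, 0.2241]
eef_rot: [-0.008, 0.062, 0.998, -0.0]
wrist_force: [-35.4, 2.5, 31.0]
opening: -0.001
grasp_force: 17.8
```

The force rose steeply while the position stalled, so the slide is at its end stop. Backing off.

>>> carry_out(
  steps=[0.01, 0, 0, 0, 0, 0, 0, 0.02, 0, 0, 0, 0, 0, 0, 0.03, 0, 0, 0, 0, 0, 0, 0.04, 0, 0, 0, 0, 0, 0, 0.05, 0, 0, 0, 0, 0, 0, 0.06, 0, 0, 0, 0, 0, 0, 0.065, 0, 0, 0, 0, 0, 0, 0.065, 0, -0.03, 0, 0, 0, 0, 0.07, 0, -0.07, 0, 0, 0, 0, 0.08, 0.05, -0.12, 0, 0, 0, 0, 0.09, 0.1, -0.15, 0, 0, 0, 0, 0.09, 0.15, -0.15, 0, 0, 0, 0, 0.09, 0.2, -0.15, 0, 0, 0, 0, 0.09, 0.25, -0.15, 0, 0, 0, 0, 0.09, 0.25, -0.15, 0, 0, 0, 0, 0.09, 0.25, -0.15, 0, 0, 0, 0],
)

```text
time_s: 14.85
eef_pos: [0.4274, 0.3397, 0.3737]
eef_rot: [0.0, 0.061, 0.998, 0.001]
wrist_force: [0.0, -0.6, 0.7]
opening: -0.001
grasp_force: 0.0
```

```bash
python3 - <<'E'
from h import *
np.set_printoptions(precision=4,suppress=True)
out=[]
for n in("scene","top"):
    im=ctrl.camera(n); u,v=proj(n,W((-.05,.03,.15))).astype(int); print("origin",u-40,v-30)
    a=im[v-30:v+30,u-40:u+40]; out.append(cv2.resize(a,(400,300),interpolation=cv2.INTER_CUBIC)[:,:,::-1])
cv2.imwrite("pics/st6.png",np.hstack(out)); print(pose()[0])
E
```

```text
origin 203 136
origin 211 172
[0.4274 0.3369 0.3735]
```

View pics/st6.png

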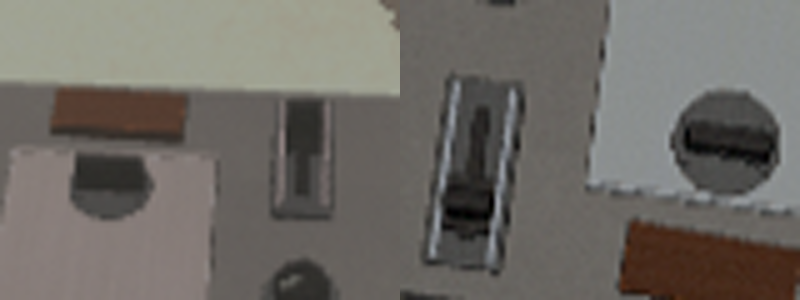

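The tab is back home at (466,195), the hatch is shut, and the latch bar lies across the hatch. The offcut and the visible part of the dial look unchanged, and the arm is clear.

```bash
python3 -c "
from bench import ctrl
print(ctrl.hand_in())"
```

```text
the job is handed in; nothing more can be done
None
```

I shut the hatch, turned the wing latch to its locked position, then pushed the shaker slide to its end stop and let it spring home; the job is handed in at about 15 s, with the latch's drop into its detent inferred from the bar's final angle rather than measured.

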